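# Dust off and load the watch-movement tray at the air station

### The arm

A 7-joint arm with a two-finger parallel gripper is mounted at the origin on the work surface. World frame = base frame: x ahead of the robot, y to its left, z up, the work surface at z = 0. Lengths are in mm, angles in rad, forces in N, time in s.
With the tool pointing down it reaches from about 400 to 850 mm from the base axis. Payload 10.4 kg.
Tool frame: the origin (TCP) lies at the very end of the fingers, on their centre line; the grasp point (between the pads) lies bot.pinch_z behind it (bot.pinch_z is the distance from the TCP to the grasp point, in mm); z points along the fingers, y is the line along which they close (so a half turn about z gives the same grasp; the last joint's range is limited). The gripper opens to 85 mm and grips with 20 to 120 N. Pads are 22 mm wide; open, the fingers measure 114 mm over their backs; the gripper's body (76 mm by 85 mm) begins 54 mm behind the grasp point. The pads swing forward as they close: fully open they stand 13 mm farther back than shut.
Start: joints at [1.143, 0.332, -0.065, 1.46, 0.022, 1.35, -0.088], TCP at [246.17, -574.501, 231.338] pointing down, gripper open.
Joint ranges: [-2.6, 2.6], [-0.5, 2.12], [-1.47, 1.34], [0.16, 2.42], [-1.27, 4.41], [0.06, 2.06], [-2.6, 2.6]. Speed limits (rad/s): [2.22, 2.22, 2.79, 2.79, 3.14, 3.14, 3.14].

### API

Orientations are given as a 3x3 rotation matrix whose columns are the frame's x, y, z axes.
In Python, from cell import bot gives the robot as it stands. Calls block until the motion is done:
- bot.goto(position, orientation): joint-space move of the TCP to a pose.
- bot.movel(position, orientation=None, max_speed=150, contact_N=None): straight line of the TCP; orientation=None keeps the orientation; max_speed is the mean speed in mm/s. With contact_N (N) it stops when the force on the tool has changed by that much, and returns True; else False.
- bot.set_joints(angles): joint-space move.
- bot.ungrasp() and bot.close(f_grip=None): open the fingers fully, or close them until they stop; f_grip is the grip in N (None keeps the last).
- bot.hold(seconds).
- bot.solve_ik(position, orientation): joint angles nearest the present ones, or None.
- bot.get_state(): the state.
- bot.camera(name): name is "side" or "top" or "wrist"; returns a dict with "color" (400x640x3 uint8, red, green, blue), "fx", "fy", "cx", "cy" (pixels), "k1" (the pictures are not rectified: a ray, as slopes to the right and down, at radius r is drawn at 1 + k1 r^2 times it, then the intrinsics apply), "R" (3x3) and "t" (3): a world point X has camera coordinates R X + t. Camera axes: x right, y down, z forward; pixel columns grow to the right and rows downward; lengths in mm; the calibration is good to about 2 mm. A picture is of the moment at which its call begins. There is no depth.
A pose or a line that the arm cannot do raises bot.PlanningError and nothing moves.
- bot.hand_in(): hands the job in; it is judged then, once.
The state is a dict: "clock": time; "joint_positions": joint angles; "dq": joint speeds; "effort": joint torques, N m; "tool_pos": TCP position; "orientation": TCP orientation; "wrist_force": force on the tool from outside, world axes, zero at the start; "torque": the same for the moment, N m; "grip_width": opening from 0.0 (shut) to 1.0 (fully open); "finger_force": force on a finger pad.
Only numpy, scipy, OpenCV 4.12 (cv2) and the standard library are available. Lean on these libraries where they do the work, as an engineer would, in place of code of your own. Each camera call takes 0.05 s, during which the arm holds its last target. There are 200 camera calls.

### The job

Slide the empty tray from its mat to the middle of the white disc under the blow gun, squeeze the gun's trigger past its pressure point to full blast for a good second to clear the wells, and let go. Then load whatever movement holders there are, in this order, each let go before the next: red into well one, yellow two, green three, blue four (the well of a missing one stays empty); give the loaded tray a gentle puff of about a second, squeezing only as far as the pressure point since full blast would harm the movements. Finally slide the tray, never lifting it, back to the middle of its green mat with the holders seated and the trigger free, and leave the other things on the bench alone.

Things in the scene. Friction and masses are not known exactly. Their poses are not given: they have to be found in the camera images.
- tray: dark wooden tray, loose, 176 mm (its x) by 160 mm (its y) by 20 mm high, 0.45 kg; origin: middle of its underside. Four round wells 62 mm wide, 10 mm deep (floor 10 mm above the bench), in a 2 x 2 square of 80 mm pitch, lined grey, numbered by rows of 1, 2, 3, 4 white dots on the rim beside each well; slid about on the bench, not lifted
- aim (a point): middle (black dot) of the white paper disc, 236 mm across, flat on the bench under the blow gun's nozzle: where the tray's middle goes for blowing. Its frame is that of the air station: x points from the disc towards the gun's stand, y along the gun's handle (away from the barrel), z up. The stand is fixed to the bench but is placed differently each time
- nozzle (a point): tip of the brass nozzle tube, in the aim frame at x 120, y 0, z 124 mm, pointing down at the disc; the tube (10 mm thick) rises from there at 45 degrees to the barrel at x 165 to 240, y 0, z 160 mm (28 mm thick). The tray with loaded holders passes freely beneath
- handle_back (a point): point on the back face of the blue blow-gun handle, where the palm would lie, across from the trigger pad. The pistol gun is clamped on its side: its handle is a bar along the station's y (aim frame: x 206 to 232, y -10 to 130, z 145 to 175 mm). The steel column stands at x 330, y -30 mm, 221 mm high
- trigger_pad (a point): where the finger presses: middle of the front face (towards the disc) of the red trigger, 62 mm from its hinge. The trigger is a flat lever 8 mm thick, 24 mm high, 82 mm long, hinged upright near the barrel at x 187, y 20, z 160 mm (aim frame), in front of the handle; pressed, it swings towards the handle (+x of aim). Pad to handle back: 61 mm at rest, 51 at the pressure point, 39 fully squeezed
- stage1 (a joint): trigger's first stage: 0 released, 0.16 rad (10 mm at the pad) at the pressure point; soft spring, 1.5 to 3.5 N at the pad; springs back. From 0.08 rad gentle air flows
- stage2 (a joint): further turn of the trigger past the pressure point: 0 until then; needs 8 N at the pad to begin and 11.5 N at its stop of 0.20 rad (12 mm more at the pad); springs back. Above 0.14 rad is full blast; below 0.05 rad still gentle air
- mat: green mat with a grey middle, 260 mm (x) by 240 mm (y), flat on the bench (no height), with a white dot at its middle, the origin; place of the tray at the start and the end
- well1 (a point): middle of the floor of well one (1 white dot), at x 40, y 40, z 10 mm in the tray's frame; for the red holder
- well2 (a point): middle of the floor of well two (2 white dots), at x 40, y -40, z 10 mm in the tray's frame; for the yellow holder
- well3 (a point): middle of the floor of well three (3 white dots), at x -40, y 40, z 10 mm in the tray's frame; for the green holder
- well4 (a point): middle of the floor of well four (4 white dots), at x -40, y -40, z 10 mm in the tray's frame; for the blue holder
- holder_red: red movement holder, loose, may be absent: upright plastic cylinder 54 mm wide, 32 mm high, with a brass watch movement 43 mm wide on top (40 mm in all), 0.14 kg; origin: middle of its underside. In a well its lowest 10 mm are below the tray's top, so grip it above that. Belongs in well one
- holder_yellow: yellow movement holder, loose, may be absent: upright plastic cylinder 54 mm wide, 32 mm high, with a brass watch movement 43 mm wide on top (40 mm in all), 0.14 kg; origin: middle of its underside. In a well its lowest 10 mm are below the tray's top, so grip it above that. Belongs in well two
- holder_green: green movement holder, loose, may be absent: upright plastic cylinder 54 mm wide, 32 mm high, with a brass watch movement 43 mm wide on top (40 mm in all), 0.14 kg; origin: middle of its underside. In a well its lowest 10 mm are below the tray's top, so grip it above that. Belongs in well three
- holder_blue: blue movement holder, loose, may be absent: upright plastic cylinder 54 mm wide, 32 mm high, with a brass watch movement 43 mm wide on top (40 mm in all), 0.14 kg; origin: middle of its underside. In a well its lowest 10 mm are below the tray's top, so grip it above that. Belongs in well four
- screwdriver: orange screwdriver, 150 mm, on the bench; leave alone; origin at its underside
- tweezers: steel tweezers with blue grip, 120 mm, on the bench; leave alone; origin at its underside
- loupe: black eye loupe, 38 mm wide, 36 mm high, on the bench; leave alone; origin at its underside
- vial_a: glass vial with white cap, 30 mm wide, 65 mm high, standing, on the bench; leave alone; origin at its underside
- vial_b: second such vial, on the bench; leave alone; origin at its underside
- cushion: black round case cushion, 80 mm wide, 22 mm high, on the bench; leave alone; origin at its underside

How it is judged (in metres and radians):
On the way, in this order (a step that is already met when the one before it is completed fails the run):
1. the tray stands under the nozzle, its middle within 20 mm of the middle of the white paper disc (horizontal distance between tray and aim below 0.02 m), for 0.2 s.
2. full blast over the empty tray: trigger well into its second stage (stage2 above 0.14 rad) for 0.7 s, tray still on the disc (value of joint stage2 above 0.14 rad and horizontal distance between tray and aim below 0.02 m), for 0.7 s.
3. the red holder, if there is one, stands seated in well one, let go (horizontal distance between holder_red and well1 below 0.009 m and z of holder_red in the frame of tray between 0.005 and 0.015 m and angle between holder_red's own z axis and vertical below 0.12 rad and contact force between the fingers and holder_red below 0.5 N), for 0.2 s.
4. the yellow holder, if there is one, stands seated in well two, let go (horizontal distance between holder_yellow and well2 below 0.009 m and z of holder_yellow in the frame of tray between 0.005 and 0.015 m and angle between holder_yellow's own z axis and vertical below 0.12 rad and contact force between the fingers and holder_yellow below 0.5 N), for 0.2 s.
5. the green holder, if there is one, stands seated in well three, let go (horizontal distance between holder_green and well3 below 0.009 m and z of holder_green in the frame of tray between 0.005 and 0.015 m and angle between holder_green's own z axis and vertical below 0.12 rad and contact force between the fingers and holder_green below 0.5 N), for 0.2 s.
6. the blue holder, if there is one, stands seated in well four, let go (horizontal distance between holder_blue and well4 below 0.009 m and z of holder_blue in the frame of tray between 0.005 and 0.015 m and angle between holder_blue's own z axis and vertical below 0.12 rad and contact force between the fingers and holder_blue below 0.5 N), for 0.2 s.
7. gentle puff over the loaded tray: trigger squeezed to the pressure point (stage1 above 0.08 rad) but not beyond (stage2 below 0.05 rad) for 0.5 s, tray on the disc (value of joint stage1 above 0.08 rad and value of joint stage2 below 0.05 rad and horizontal distance between tray and aim below 0.02 m), for 0.5 s.
At the end, for the whole second after the job is handed in: every holder that is there stands seated in its own well (within 9 mm of the well's middle, bottom within 5 mm of the well's floor, tilt below 0.12 rad); the tray lies flat and at rest on the bench with its middle within 25 mm of the mat's middle; the trigger is released (both joints below 0.03 rad) (horizontal distance between holder_red and well1 below 0.009 m and z of holder_red in the frame of tray between 0.005 and 0.015 m and angle between each of holder_red, holder_yellow, holder_green, holder_blue's own z axis and vertical below 0.12 rad and horizontal distance between holder_yellow and well2 below 0.009 m and z of holder_yellow in the frame of tray between 0.005 and 0.015 m and horizontal distance between holder_green and well3 below 0.009 m and z of holder_green in the frame of tray between 0.005 and 0.015 m and horizontal distance between holder_blue and well4 below 0.009 m and z of holder_blue in the frame of tray between 0.005 and 0.015 m and horizontal distance between tray and mat below 0.025 m and height (world z) of tray below 0.004 m and angle between tray's own z axis and vertical below 0.05 rad and value of joint each of stage1, stage2 below 0.03 rad and linear speed of tray below 0.01 m/s); the robot touches nothing.
It fails at once if full blast (stage2 above 0.08 rad) while a movement holder is in the tray (value of joint stage2 above 0.08 rad and horizontal distance between any of holder_red, holder_yellow, holder_green, holder_blue and tray below 0.075 m).
It fails at once if the tray is lifted off the bench (slide it) (height (world z) of tray above 0.05 m).
It fails at once if a bystander (screwdriver, tweezers, loupe, vials, cushion) is knocked more than 40 mm away (distance of any of screwdriver, tweezers, loupe, vial_a, vial_b, cushion from where it was at the start of the episode above 0.04 m).
Of holder_red, holder_yellow, holder_green, holder_blue only 2 to 4 are there at a start; the rules pass over those that are not, and their reading is None.
At some moment in a run one of tray, holder_red, holder_yellow, holder_green, holder_blue may be knocked a few centimetres aside while the robot is not near it.
Once in a run the grip may slacken for a moment while it holds something.
It also fails if it takes over 210 s, if anything falls off the work surface, if the arm or the gripper's body presses on something with over 40 N, if the wrist force passes 120 N, or if a joint passes its speed limit or range.

## Working session

There is one attempt and no reset: what is moved stays moved. The work goes in short steps, each a Python script; the robot and the scene stay as the last script left them, time stands still between calls to the robot, and variables do not carry over. Pictures are saved under pics/ and viewed, at most 14 in all, crops included, and the job is handed in when it is done.

```bash
mkdir -p pics; ls
python3 - <<'E'
from cell import bot
import cv2
print(bot.get_state(), bot.pinch_z)
for n in("top","side"):
    c=bot.camera(n); cv2.imwrite(f"pics/{n}0.png",c["color"][:,:,::-1])
    print(n,{k:v for k,v in c.items() if k!="color"})
E
```

```text
cell.py
pics
{'clock': 0.0, 'joint_positions': array([ 1.14339302,  0.3328939 , -0.06470729,  1.46096136,  0.02156318,
        1.34991651, -0.08851072]), 'dq': array([ 6.95436253e-04,  6.42477608e-04,  1.02961542e-03,  1.06615685e-05,
       -7.35388257e-04, -9.62725724e-04, -4.23969402e-04]), 'effort': array([ 1.03316877e-03, -6.25453591e+01,  4.93118924e-02, -3.91589892e+01,
        1.61150121e-02,  9.91568493e-03, -1.69283425e-05]), 'tool_pos': array([ 246.00341583, -574.12267132,  230.49262858]), 'orientation': array([[ 9.19176132e-01,  3.93846241e-01, -6.14123935e-04],
       [ 3.93846718e-01, -9.19175137e-01,  1.35259072e-03],
       [-3.17746819e-05, -1.48513980e-03, -9.99998897e-01]]), 'wrist_force': array([-0.01673902, -0.57751201, -0.3430027 ]), 'torque': array([ 0.03249104, -0.02731594, -0.03497216]), 'finger_force': 0.0, 'grip_width': 1.0012401544674836} 18.700000000000003
top {'fx': 460.1791059316588, 'fy': 460.1791059316588, 'cx': 314.56547260294275, 'cy': 194.32984969069233, 'k1': -0.07911026124657008, 'R': array([[ 0.03054092, -0.99948681,  0.00966278],
       [-0.9893703 , -0.03160405, -0.14194225],
       [ 0.14217479, -0.00522502, -0.98982778]]), 't': array([   9.57303689,  517.59652308, 1166.17099258])}
side {'fx': 412.2695285348532, 'fy': 412.2695285348532, 'cx': 315.31747566276306, 'cy': 199.3288318774884, 'k1': 0.026713020506597355, 'R': array([[-0.83292887, -0.55334842, -0.00591818],
       [-0.43669775,  0.66383371, -0.60714074],
       [ 0.33988906, -0.50312059, -0.79457227]]), 't': array([433.10535223, 281.32996728, 931.21489585])}
```

View pics/top0.png

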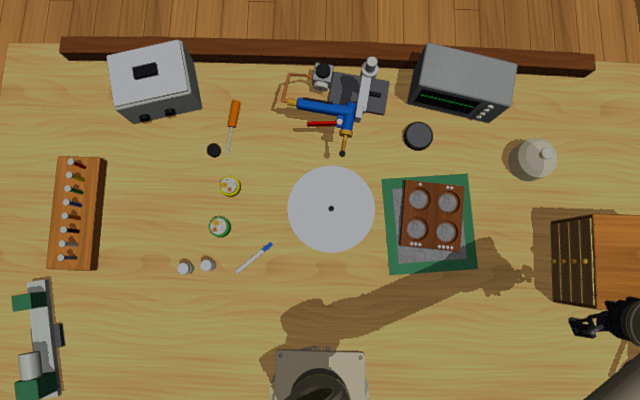

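View pics/side0.png

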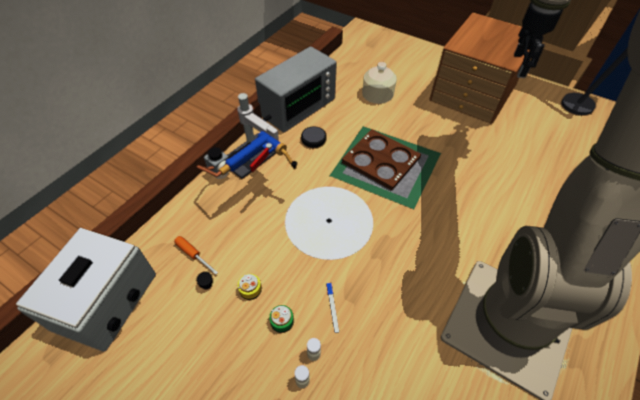

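Top view: the disc is at (331,208), with the tray at (433,215) on a mat at about (430,224). Only the yellow (230,186) and green (219,226) holders are there. The gun handle runs left from (347,115), the red trigger is at (320,123), and the column is at (367,80). The side view shows the same things. Next I'll zoom in and measure.

```bash
cat > h.py <<'E'
from cell import bot
import numpy as np, cv2
def K(c): return np.array([[c["fx"],0,c["cx"]],[0,c["fy"],c["cy"]],[0,0,1.]])
def ray(c,uv):
    p=cv2.undistortPoints(np.array(uv,float).reshape(-1,1,2),K(c),np.array([c["k1"],0,0,0.])).reshape(-1,2)
    d=np.c_[p,np.ones(len(p))]@c["R"]
    return -c["R"].T@c["t"],d/np.linalg.norm(d,axis=1)[:,None]
def plane(c,uv,z):
    o,d=ray(c,uv); return o+d*((z-o[2])/d[:,2])[:,None]
def proj(c,X):
    X=np.array(X,float).reshape(-1,3)
    return cv2.projectPoints(X,cv2.Rodrigues(c["R"])[0],np.array(c["t"],float),K(c),np.array([c["k1"],0,0,0.]))[0].reshape(-1,2)
def tri(obs):
    "least squares meeting of rays; obs=[(cam,uv)]"
    A=np.zeros((3,3));b=np.zeros(3);L=[]
    for c,uv in obs:
        o,d=ray(c,uv);P=np.eye(3)-np.outer(d[0],d[0]);A+=P;b+=P@o;L.append((o,P))
    x=np.linalg.solve(A,b); return x,max(np.linalg.norm(P@(x-o)) for o,P in L)
def mask(c,lo,hi):
    return cv2.inRange(cv2.cvtColor(c["color"],cv2.COLOR_RGB2HSV),np.array(lo),np.array(hi))
def blobs(m,amin=30):
    n,_,s,ce=cv2.connectedComponentsWithStats(m)
    return sorted([(int(s[i,4]),ce[i].round(1).tolist(),s[i,:4].tolist()) for i in range(1,n) if s[i,4]>=amin],reverse=True)
def Rd(a):
    "tool down, closing axis (tool y) along world angle a"
    y=np.array([np.cos(a),np.sin(a),0]);z=np.array([0,0,-1.]);return np.c_[np.cross(y,z),y,z]
E
python3 - <<'E'
from h import *
T=bot.camera("top");S=bot.camera("side")
def col(n,lo,hi,a=30):
    for w,c in(("top",T),("side",S)): print(n,w,blobs(mask(c,lo,hi),a)[:5])
col("white",(0,0,185),(180,40,255),60)
col("yellow",(22,150,120),(34,255,255))
col("green",(45,100,60),(85,255,255))
col("blue",(105,150,60),(125,255,255))
col("red",(0,180,100),(5,255,255),15); col("red2",(172,180,100),(180,255,255),15)
z=lambda c,x,y,w,h,k:cv2.resize(c["color"][y:y+h,x:x+w,::-1],None,fx=k,fy=k,interpolation=cv2.INTER_CUBIC)
a=z(T,375,165,110,110,4);b=z(T,265,50,140,120,3);
cv=np.zeros((440,440+420,3),np.uint8);cv[:,:440]=a;cv[:360,440:]=b
cv2.imwrite("pics/z1.png",cv2.resize(cv,(800,int(440*800/860))))
E
```

```text
white top []
white side [(4974, [328.6, 222.7], [285, 187, 88, 73]), (4908, [75.6, 276.7], [18, 228, 115, 97]), (160, [260.7, 122.4], [247, 114, 29, 18]), (152, [301.3, 372.3], [295, 366, 14, 14]), (137, [313.4, 344.1], [307, 338, 14, 13])]
yellow top [(132, [228.7, 186.0], [219, 175, 20, 21])]
yellow side [(109, [251.4, 288.6], [238, 276, 23, 19])]
green top [(2575, [425.2, 226.7], [382, 174, 94, 101]), (423, [26.7, 390.0], [15, 380, 24, 20]), (275, [21.4, 301.8], [12, 293, 20, 18]), (88, [222.2, 228.3], [209, 217, 21, 20])]
green side [(809, [381.7, 187.3], [331, 161, 91, 47]), (125, [281.9, 322.4], [269, 308, 24, 21]), (109, [358.9, 136.7], [347, 128, 22, 24]), (74, [407.4, 143.9], [391, 137, 27, 14])]
blue top [(794, [331.6, 110.3], [297, 98, 59, 32]), (36, [267.0, 246.5], [263, 243, 9, 8])]
blue side [(645, [251.6, 149.0], [226, 131, 53, 38]), (38, [329.1, 288.6], [327, 284, 5, 10])]
red top [(76, [322.4, 122.1], [307, 121, 29, 3])]
red side [(70, [258.4, 157.5], [250, 148, 18, 19])]
red2 top []
red2 side []
```

View pics/z1.png

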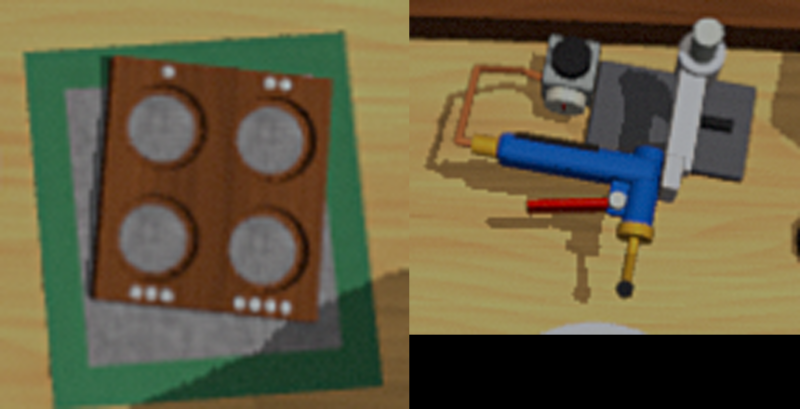

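The zoom shows the tray with well 1 at far left, 2 at far right, 3 at near left and 4 at near right, so wells 1 and 4 will stay empty. The gun's nozzle ball is at zoom (624,289), the red trigger runs (528..618,205), and the handle points left. Now the metric fixes and a wrist look.

Run:
```python
from h import *
T=bot.camera("top");S=bot.camera("side")
# disc
pts=[]
for c,th in((T,150),(S,170)):
    m=mask(c,(0,0,th),(180,45,255)); n,l,s,ce=cv2.connectedComponentsWithStats(m)
    u0=(331,205) if c is T else (328,215)
    i=l[u0[1],u0[0]]; mm=(l==i).astype(np.uint8)
    h=cv2.convexHull(max(cv2.findContours(mm,0,2)[0],key=cv2.contourArea))[:,0]
    w=plane(c,h,0)[:,:2].astype(np.float32); ce_,r=cv2.minEnclosingCircle(w); e=cv2.fitEllipse(w); print("disc",s[i],ce_,r,e)
# mat
for c in(T,S):
    m=mask(c,(45,60,30),(90,255,255)); x,y=(430,224) if c is T else (385,165)
    n,l,s,ce=cv2.connectedComponentsWithStats(m)
    i=1+np.argmax(s[1:,4]); h=cv2.convexHull(max(cv2.findContours((l==i).astype(np.uint8),0,2)[0],key=cv2.contourArea))[:,0]
    w=plane(c,h,0)[:,:2].astype(np.float32); print("mat",cv2.minAreaRect(w))
# holders body
for n,lo,hi,b in(("yellow",(20,120,60),(36,255,255),((205,165,50,45),(230,265,45,40))),("green",(45,80,40),(88,255,255),((200,210,40,40),(262,300,45,40)))):
    o=[]
    for c,(x,y,w,h) in zip((T,S),b):
        m=mask(c,lo,hi); q=np.zeros_like(m); q[y:y+h,x:x+w]=m[y:y+h,x:x+w]
        P=np.argwhere(q)[:,::-1]; hull=cv2.convexHull(P.astype(np.int32))[:,0]; e=cv2.fitEllipse(hull); o.append((c,e[0])); print(n,e, plane(c,[e[0]],30))
    print(tri(o))
# gun: red trigger end points and blue handle ends
o=[]
for c in(T,S):
    P=np.argwhere(mask(c,(0,150,70),(6,255,255)))[:,::-1]; x,y=((295,110) if c is T else (240,140))
    P=P[(abs(P-np.array([x+25,y+15]))<35).all(1)].astype(np.float32)
    vx,vy,x0,y0=cv2.fitLine(P,2,0,.01,.01).ravel(); t=(P-[x0,y0])@[vx,vy]; o.append((np.array([x0,y0])+vx*0+t.min()*np.array([vx,vy]),np.array([x0,y0])+t.max()*np.array([vx,vy]))); print("trig px",o[-1])
for a in(0,1):
    for b in(0,1): print(a,b,tri([(T,o[0][a]),(S,o[1][b])]))
```

```text
Traceback (most recent call last):
cv2.error: OpenCV(4.12.0) /io/opencv/modules/imgproc/src/shapedescr.cpp:361: error: (-201:Incorrect size of input array) There should be at least 5 points to fit the ellipse in function 'fitEllipseNoDirect'
```

```bash
cat > m1.py <<'E'
from h import *
T=bot.camera("top");S=bot.camera("side")
print(cv2.cvtColor(T["color"],cv2.COLOR_RGB2HSV)[225,315],cv2.cvtColor(S["color"],cv2.COLOR_RGB2HSV)[235,315])
for c,th,u0 in((T,120,(315,225)),(S,150,(315,235))):
    m=mask(c,(0,0,th),(180,60,255)); n,l,s,ce=cv2.connectedComponentsWithStats(m)
    i=l[u0[1],u0[0]]; mm=(l==i).astype(np.uint8)
    h=cv2.convexHull(max(cv2.findContours(mm,0,1)[0],key=cv2.contourArea))[:,0]
    w=plane(c,h,0)[:,:2].astype(np.float32); e=cv2.fitEllipse(w); print("disc",s[i],e)
for c in(T,S):
    m=mask(c,(45,60,30),(90,255,255))
    n,l,s,ce=cv2.connectedComponentsWithStats(m)
    i=1+np.argmax(s[1:,4]); h=cv2.convexHull(max(cv2.findContours((l==i).astype(np.uint8),0,2)[0],key=cv2.contourArea))[:,0]
    w=plane(c,h,0)[:,:2].astype(np.float32); print("mat",s[i],cv2.minAreaRect(w))
for n,lo,hi,b in(("yellow",(20,150,60),(36,255,255),((205,165,50,45),(230,265,45,40))),("green",(45,80,40),(88,255,255),((200,210,40,40),(262,300,45,40)))):
    o=[]
    for c,(x,y,w,h) in zip((T,S),b):
        m=mask(c,lo,hi); q=np.zeros_like(m); q[y:y+h,x:x+w]=m[y:y+h,x:x+w]; q=cv2.morphologyEx(q,cv2.MORPH_CLOSE,np.ones((5,5)))
        hull=cv2.convexHull(max(cv2.findContours(q,0,1)[0],key=cv2.contourArea))[:,0]; e=cv2.fitEllipse(hull); o.append((c,e[0])); print(n,np.round(e[0],1),e[1], plane(c,[e[0]],30))
    print(tri(o))
o=[]
for c,b in((T,(300,115,45,16)),(S,(240,140,40,35))):
    q=mask(c,(0,150,70),(6,255,255)); x,y,w,h=b; P=np.argwhere(q)[:,::-1]; P=P[(P[:,0]>x)&(P[:,0]<x+w)&(P[:,1]>y)&(P[:,1]<y+h)].astype(np.float32)
    vx,vy,x0,y0=cv2.fitLine(P,2,0,.01,.01).ravel(); d=np.array([vx,vy]); t=(P-[x0,y0])@d; o.append([np.array([x0,y0])+k*d for k in(t.min(),t.max())]); print("trig px",o[-1])
for a in(0,1):
    for b in(0,1): print(a,b,tri([(T,o[0][a]),(S,o[1][b])]))
E
python3 m1.py
```

```text
[105   9 167] [ 60   5 213]
disc [ 287  165   88   88 6023] ((486.45184326171875, -19.013248443603516), (236.01734924316406, 236.3935089111328), 95.80498504638672)
disc [ 285  187   88   73 5052] ((488.9563903808594, -17.528804779052734), (235.8805389404297, 236.38648986816406), 30.272035598754883)
mat [ 382  174   96  101 3006] ((453.8914794921875, -284.474365234375), (258.67218017578125, 238.0742645263672), 5.534292697906494)
mat [ 330  134  110   75 1453] ((455.26007080078125, -282.94561767578125), (257.1852722167969, 235.053466796875), 5.279443740844727)
yellow [229.6 185.7] (20.497949600219727, 22.121788024902344) [[533.94223821 250.63575953  30.        ]]
yellow [249.2 286.1] (23.7376708984375, 24.948495864868164) [[532.96027566 257.66836985  30.        ]]
(array([536.95671842, 253.49582874,  17.60654588]), np.float64(1.1954873679523004))
green [219.2 226.4] (19.886518478393555, 20.823190689086914) [[425.66792159 271.75868367  30.        ]]
green [281.2 317.8] (24.00590705871582, 25.022933959960938) [[425.81966867 277.6745821   30.        ]]
(array([427.53567621, 274.37985288,  19.90876241]), np.float64(1.3247093778212535))
trig px [array([306.99347, 122.79991], dtype=float32), array([335.02887 , 121.883224], dtype=float32)]
trig px [array([250.69048, 166.71965], dtype=float32), array([267.35458, 148.32117], dtype=float32)]
0 0 (array([672.05004504,  50.51045666, 165.2185097 ]), np.float64(1.5141420204031653))
0 1 (array([633.5100493 ,  42.94115341, 248.85987268]), np.float64(12.324524456209))
1 0 (array([718.70846146, -12.75920996,  73.95717018]), np.float64(17.017132066398514))
1 1 (array([673.78889098, -16.80316556, 170.62442417]), np.float64(0.2778294643084291))
```

Run:
```python
from h import *
a=np.radians(-5.4)
for k in(a,a+np.pi): print(k,bot.solve_ik([470,-262,260],Rd(k)))
p=bot.get_state()["tool_pos"]; bot.movel(p+[0,0,60])
bot.goto([420,-262,280],Rd(a+np.pi) if bot.solve_ik([420,-262,280],Rd(a+np.pi)) is not None else Rd(a))
s=bot.get_state();print(s["clock"],s["joint_positions"],s["tool_pos"],s["orientation"])
c=bot.camera("wrist");print({k:v for k,v in c.items() if k!="color"}, -c["R"].T@c["t"])
cv2.imwrite("pics/w1.png",c["color"][:,:,::-1])
```

```text
-0.0942477796076938 [ 0.82136961  0.15525216 -0.44135854  1.62937003  0.06742969  1.37208334
  0.27708831]
3.0473448739820994 [-0.66521721  0.26862343  1.29582892  1.69506127 -0.2632556   1.37860928
 -2.56348918]
2.2917 [ 0.87865219  0.04579602 -0.42027214  1.69899987  0.01912577  1.40095274
  0.35775009] [ 419.39279619 -263.61906024  279.87440477] [[ 9.76289082e-02  9.95222866e-01 -2.05719843e-04]
 [ 9.95222882e-01 -9.76289281e-02 -8.88849710e-05]
 [-1.08544563e-04 -1.96059352e-04 -9.99999975e-01]]
{'fx': 308.12246278632466, 'fy': 308.12246278632466, 'cx': 317.087531102818, 'cy': 196.6044345912543, 'k1': -0.054825649366967294, 'R': array([[ 9.95242868e-01, -9.74232754e-02, -5.81729209e-04],
       [-9.18453790e-02, -9.40219235e-01,  3.27951545e-01],
       [-3.24970667e-02, -3.26338008e-01, -9.44694366e-01]]), 't': array([-442.74020499, -267.76031554,  354.83074087])} [ 427.57244214 -179.09184297  422.76145621]
```

View pics/w1.png

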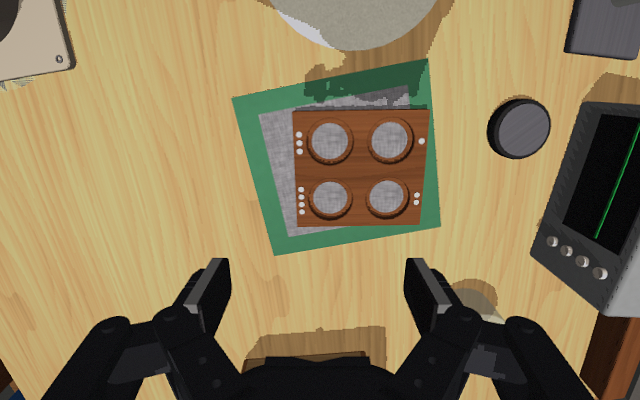

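The wrist view shows the tray's top face at (293..429, 110..226), with 3 and 4 dots on the left (world -x) and 1 and 2 dots on the right. Wells 3, 1, 4 and 2 are at (330,143), (391,140), (331,199) and (388,198).

```bash
cat >> h.py <<'E'
BR=((0,90,30),(17,255,190))
def tray(c,seed,z=20.,dbg=False):
    "tray outline rectangle on plane z; seed: rough pixel"
    m=cv2.medianBlur(mask(c,*BR),3); n,l,s,ce=cv2.connectedComponentsWithStats(m)
    i=1+min((k for k in range(n-1) if s[k+1,4]>250),key=lambda k:np.linalg.norm(ce[k+1]-seed))
    h=cv2.convexHull(max(cv2.findContours((l==i).astype(np.uint8),0,1)[0],key=cv2.contourArea))[:,0]
    w=plane(c,h,z)[:,:2].astype(np.float32); (x,y),sz,an=cv2.minAreaRect(w)
    q=cv2.boxPoints(((x,y),sz,an)); px=proj(c,[[x,y,z]])[0]
    # yaw: long side (176) is tray x
    if sz[0]<sz[1]: an+=90
    an=(an+90)%180-90
    return np.array([x,y]),np.round(sz,1),an,px,s[i]
E
python3 - <<'E'
from h import *
T=bot.camera("top");S=bot.camera("side");W=bot.camera("wrist")
o=[]
for c,s in((T,(433,215)),(S,(382,158)),(W,(360,168))):
    r=tray(c,s);print(r);o.append((c,r[3]))
print(tri(o),tri([o[0],o[2]]))
E
```

```text
(array([ 474.14129639, -286.1819458 ]), array([160.2, 175.6]), -4.48748779296875, array([431.432392  , 214.93278772]), array([ 400,  180,   64,   69, 2481], dtype=int32))
(array([ 473.34942627, -281.92990112]), array([168.6, 178. ]), -5.345588684082031, array([381.28898685, 157.08898169]), array([ 343,  129,   78,   60, 1740], dtype=int32))
(array([ 474.16122437, -287.27423096]), array([160.8, 175.7]), -4.358161926269531, array([359.40337726, 171.22798554]), array([  292,   109,   138,   118, 10951], dtype=int32))
(array([ 475.21612035, -288.5098858 ,   12.91552529]), np.float64(0.6977310616900427)) (array([ 468.48524985, -273.10095023,   71.14840585]), np.float64(0.4506204679287503))
```

Run:
```python
from h import *
c0=np.array([474.1,-286.7]); a=np.radians(-4.4)
def rt(p,c=c0): return c+np.array([[np.cos(a),-np.sin(a)],[np.sin(a),np.cos(a)]])@p
g=rt(np.array([-79.5,-40]))
R=Rd(a)
bot.goto([*g,80],R); bot.movel([*g,13],max_speed=60)
s=bot.get_state();print(s["tool_pos"]-[*g,13],s["wrist_force"])
bot.close(60)
s=bot.get_state();print(s["clock"],s["grip_width"],s["finger_force"],s["wrist_force"],s["tool_pos"])
W=bot.camera("wrist");cv2.imwrite("pics/w2.png",W["color"][:,:,::-1])
```

```text
[ 0.24725084 -0.17277305  0.37570338] [ 0.00086361 -0.5951476   0.54998181]
5.2583 0.17901946090217616 54.570815814659 [-2.22441368e+00  2.05512749e-03  5.46666807e+00] [ 391.78793001 -320.77629335   13.33247977]
```

View pics/w2.png

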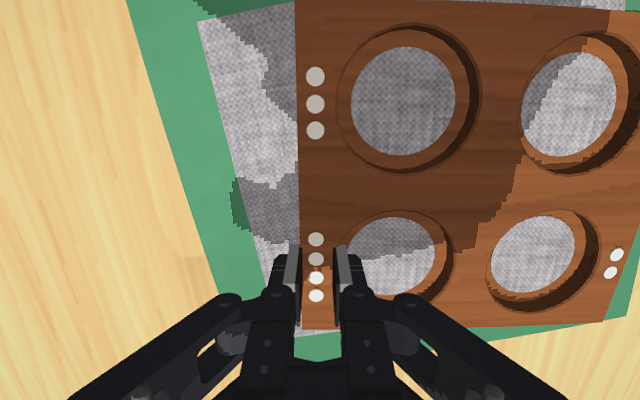

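The wrist view shows the rim at the 4-dot side firmly between the pads (300..340, 250..300). Next is the slide to the disc.

Run:
```python
from h import *
p=bot.get_state()["tool_pos"]
q=p+[13.6,268.4,0]
bot.movel(q,max_speed=90); bot.hold(.2)
s=bot.get_state();print(s["clock"],s["tool_pos"]-q,s["grip_width"],s["wrist_force"])
T=bot.camera("top"); print(tray(T,proj(T,[[487,-18,20]])[0]))
S=bot.camera("side"); print(tray(S,proj(S,[[487,-18,20]])[0]))
cv2.imwrite("pics/t2.png",cv2.resize(T["color"][40:280,180:500,::-1],None,fx=2.4,fy=2.4))
```

```text
8.6417 [-0.53438863  0.48278766 -0.0458335 ] 0.17890241659075953 [-0.99218603 -3.64468526  6.37694162]
(array([486.29211426, -19.5916214 ]), array([159.4, 174.7]), -4.346626281738281, array([331.29474452, 207.29470902]), array([ 298,  172,   67,   69, 1975], dtype=int32))
(array([305.88619995,  59.20626831]), array([193.3, 605.6]), -20.11432647705078, array([376.00119886, 272.30694447]), array([ 284,  183,  204,  198, 9035], dtype=int32))
```

View pics/t2.png

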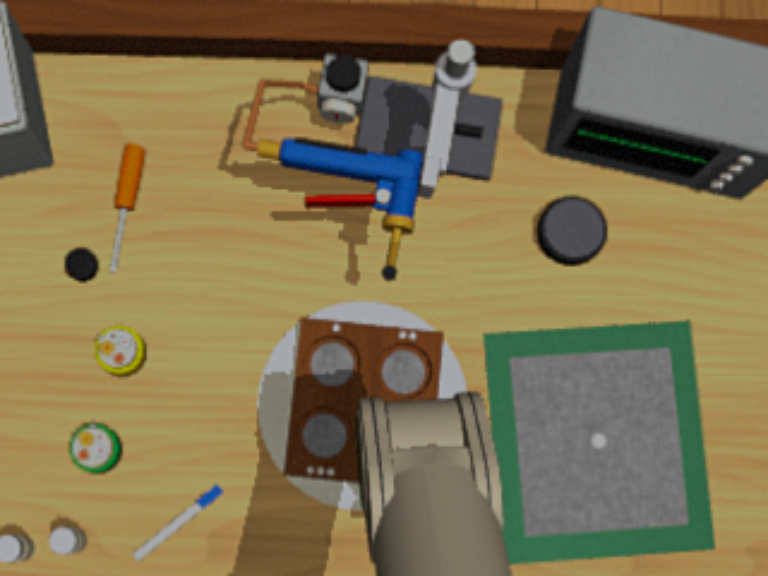

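The tray is within about 1.5 mm of the disc's middle at (331,207) in the top frame, yaw -4.3°. The bare mat's white dot is at full-frame (429.6,223.8). I'll release the tray and step the trigger to full blast while logging force.

```bash
cat >> h.py <<'E'
AIM=np.array([487.4,-18.5]); YAW=np.radians(-9.5)
u=np.array([np.cos(YAW),np.sin(YAW)]); v=np.array([-u[1],u[0]])
def st(x,y,z): return np.array([*(AIM+x*u+y*v),z])
def force(n=3):
    f=[]
    for _ in range(n): f.append(bot.get_state()["wrist_force"]); bot.hold(.03)
    return np.mean(f,0)
E
python3 - <<'E'
from h import *
T=bot.camera("top");print("mat dot",plane(T,[[429.6,223.75]],0))
bot.ungrasp(); p=bot.get_state()["tool_pos"]; bot.movel(p+[0,0,200])
T=bot.camera("top"); print(tray(T,proj(T,[[487,-18,20]])[0])); bot.close(30)
sol=[(a,bot.solve_ik(st(135,80,250),Rd(a))) for a in(YAW+np.pi/2,YAW-np.pi/2)]
j=bot.get_state()["joint_positions"]; sol=[(np.abs(q-j).max(),a) for a,q in sol if q is not None]; print(sol)
a=min(sol)[1]; R=Rd(a)
bot.goto(st(135,80,250),R); bot.movel(st(135,80,146),max_speed=80); bot.hold(.3)
f0=force();print("f0",f0,bot.get_state()["clock"])
for x in np.arange(145,186,2.):
    bot.movel(st(x,80,146),max_speed=40); bot.hold(.08)
    s=bot.get_state(); d=force()-f0; t=s["tool_pos"]; xs=(t[:2]-AIM)@u
    print(x,round(xs,1),np.round(d[:2]@u,1),np.round(d,1))
    if d[:2]@u<-25: break
    if abs(d[2])>15: print("z!"); break
print(bot.get_state()["clock"])
E
```

```text
mat dot [[ 452.27091031 -286.37411484    0.        ]]
(array([486.11227417, -18.78468323]), array([159.2, 176.3]), -4.971717834472656, array([330.98785739, 207.35276246]), array([ 297,  172,   68,   69, 1931], dtype=int32))
[(np.float64(1.079883171601488), np.float64(1.4049900478554354)), (np.float64(2.0438937048481876), np.float64(-1.7366026057343578))]
f0 [-0.10106157 -0.06466717  0.00116778] 14.6333
145.0 144.9 0.2 [ 0.2 -0.  -0.6]
147.0 147.0 0.0 [0.1 0.3 0.2]
149.0 149.0 -0.4 [-0.3  0.3 -0.1]
151.0 151.0 -0.1 [-0.   0.1 -0.4]
153.0 153.0 0.2 [ 0.2  0.2 -0.1]
155.0 155.0 -0.3 [-0.3  0.4  0.1]
157.0 157.0 0.2 [ 0.1 -0.6  0.1]
159.0 158.9 -1.8 [-1.6  1.3  0.1]
161.0 161.0 -1.8 [-1.5  1.6  0.2]
163.0 163.0 -2.8 [-2.6  1.5  0.4]
165.0 165.0 -2.8 [-2.6  1.7  1.1]
167.0 167.0 -3.1 [-2.8  2.4  0.3]
169.0 168.1 -7.6 [-7.3  2.9  2.5]
171.0 169.9 -8.3 [-7.9  3.5  2.3]
173.0 171.6 -10.1 [-9.5  4.4  3.3]
175.0 173.4 -11.3 [-10.7   4.3   3.6]
177.0 175.2 -12.0 [-11.4   4.1   3.6]
179.0 177.1 -12.8 [-12.4   3.8   3.6]
181.0 179.0 -13.1 [-12.6   4.3   4. ]
183.0 179.5 -21.4 [-21.    3.8   7.5]
185.0 180.0 -28.9 [-28.7   3.4  10.1]
23.8833
```

The curve is clear: contact at x≈158, pressure point at ≈167.5, hard stop at ≈179. I'll hold at the stop, let go, and look at the holders.

Run:
```python
from h import *
bot.hold(1.2); s=bot.get_state();print((s["tool_pos"][:2]-AIM)@u,s["wrist_force"])
R=s["orientation"]
bot.movel(st(135,80,146),max_speed=80); bot.movel(st(120,80,260)); bot.ungrasp()
# look over holders from two wrist places, tool x toward +y
R=Rd(np.radians(0)); C=[]
for p in([470,190,260],[520,130,260]):
    bot.goto(p,R); bot.hold(.2); C.append(bot.camera("wrist"))
T=bot.camera("top"); C.append(T); print(tray(T,proj(T,[[487,-18,20]])[0]),bot.get_state()["clock"])
for n,lo,hi,x in(("yellow",(20,150,60),(36,255,255),(535,252)),("green",(45,80,40),(88,255,255),(427,273))):
    o=[]
    for c in C:
        e0=proj(c,[[*x,30]])[0]; r=70 if c is not T else 20
        q=mask(c,lo,hi); k=np.zeros_like(q); cv2.circle(k,tuple(int(i) for i in e0),r,255,-1); q=cv2.morphologyEx(q&k,cv2.MORPH_CLOSE,np.ones((5,5)))
        h=cv2.convexHull(max(cv2.findContours(q,0,1)[0],key=cv2.contourArea))[:,0]
        e=cv2.fitEllipse(h); o.append((c,e[0])); w=plane(c,h,32)[:,:2].astype(np.float32)
        print(n,np.round(e[0],1),np.round(e[1],1),plane(c,[e[0]],20)[0],cv2.minEnclosingCircle(w))
    print(tri(o[:2]),tri(o))
cv2.imwrite("pics/w3.png",np.vstack([cv2.resize(c["color"],(480,300))[:,:,::-1] for c in C[:2]]))
```

```text
180.01160896534853 [-29.02890446   3.14630412  10.54821431]
(array([486.48812866, -19.52510071]), array([159.4, 174.2]), -4.4111785888671875, array([331.27148432, 207.22023301]), array([ 303,  172,   62,   72, 2339], dtype=int32)) 29.9583
yellow [372.6 108.8] [46.5 47.6] [536.72069944 253.67705474  20.        ] ((534.5651245117188, 253.87525939941406), 27.77731704711914)
yellow [332.   55.5] [47.9 51.8] [536.21695077 254.44449205  20.        ] ((535.71728515625, 252.5483856201172), 27.144880294799805)
yellow [222.4 188.3] [ 6.2 14.2] [527.81880661 271.04212195  20.        ] ((525.5436401367188, 268.5123596191406), 19.872026443481445)
(array([535.97764604, 253.95657882,  24.50941209]), np.float64(0.05213389641506705)) (array([528.23771966, 256.19296534,  63.42184874]), np.float64(9.353070708473014))
green [279.6  90.2] [46.  47.7] [425.65399941 274.95197356  20.        ] ((427.1849670410156, 274.668212890625), 26.750577926635742)
green [234.8  35.9] [48.5 55.7] [425.7890226  275.55223023  20.        ] ((428.8377990722656, 272.86175537109375), 28.681814193725586)
green [219.2 226.4] [19.9 20.8] [426.38889283 273.76456436  20.        ] ((425.1156921386719, 271.5164489746094), 27.48097038269043)
(array([426.0653846 , 275.10365056,  21.9157972 ]), np.float64(0.24208091302538118)) (array([425.99614227, 274.71721846,  20.36468446]), np.float64(1.0753841888193305))
```

View pics/w3.png

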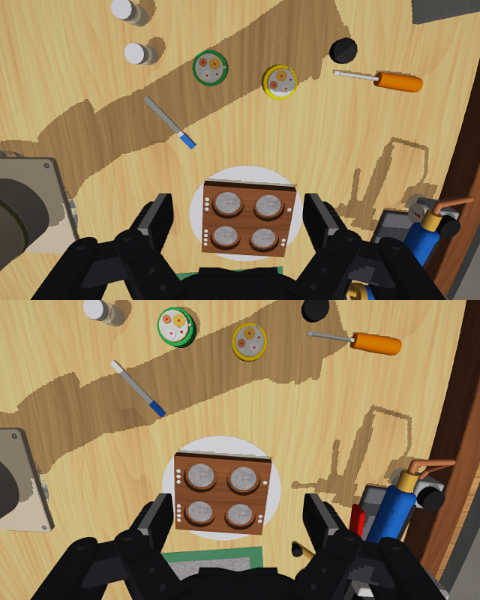

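The wrist pair shows yellow at (372.6,108.8)/(332,55.5) px and green at (279.6,90.2)/(234.8,35.9), giving yellow (535.7,253.8) and green (426.2,274.9). The outlines match 54 mm wide on a body about 32 mm high. Now I'll pick up the yellow holder.

```bash
cat >> h.py <<'E'
def pick(xy,R,z=12):
    bot.goto([*xy,120],R); bot.movel([*xy,z],max_speed=90,contact_N=12); bot.close(45)
    s=bot.get_state(); print("grip",s["grip_width"],s["finger_force"],s["tool_pos"])
    bot.movel([*xy,110],max_speed=90); s=bot.get_state(); print("lift",s["grip_width"],s["finger_force"],s["clock"])
def rot(d): d=np.radians(d);return np.array([[np.cos(d),-np.sin(d)],[np.sin(d),np.cos(d)]])
E
python3 - <<'E'
from h import *
W=bot.camera("wrist"); print(tray(W,proj(W,[[487,-18,20]])[0]))
R=Rd(np.radians(85)); pick([535.7,253.8],R)
E
```

```text
(array([486.82373047, -14.29174805]), array([169.5, 175.2]), -4.269706726074219, array([293.97346332, 260.98524749]), array([ 232,  203,  130,  110, 9210], dtype=int32))
grip 0.6181455206770081 46.78992211818695 [536.07826817 253.94117914  12.69152429]
lift 0.6133389514172679 47.19217300415039 34.05
```

```bash
cat >> h.py <<'E'
def place(tc,yaw,well,zp=23):
    p=bot.get_state()["tool_pos"]; g=tc+rot(yaw)@np.array(well,float)
    bot.movel([*g,110],max_speed=150); bot.hold(.15); s=bot.get_state(); print("over",s["grip_width"],s["tool_pos"][:2]-g)
    if s["grip_width"]<.55: print("LOST"); return
    hit=bot.movel([*g,zp],max_speed=50,contact_N=6); s=bot.get_state(); print("hit",hit,s["tool_pos"],s["wrist_force"],s["grip_width"])
    if s["tool_pos"][2]>zp+4: print("NOT SEATED"); return
    bot.ungrasp(); bot.movel([*g,120],max_speed=120); print("done",bot.get_state()["clock"])
E
python3 - <<'E'
from h import *
T=bot.camera("top"); r=tray(T,proj(T,[[487,-18,20]])[0]); print(r[:3],bot.get_state()["grip_width"])
if np.linalg.norm(r[0]-[486.6,-19.2])<3: place(np.array([486.6,-19.2]),-4.35,(40,-40))
E
```

```text
(array([485.77334595, -58.47025299]), array([160.7, 175.3]), -4.429740905761719) 0.6165511106908974
```

The tray was knocked about 39 mm to -y. I'm already holding yellow, so I'll load the tray where it is now and slide it back onto the disc before the puff.

Run:
```python
from h import *
T=bot.camera("top"); r=tray(T,proj(T,[[487,-58,20]])[0]); print(r[:3])
place(r[0]+[.3,.1],r[2],(40,-40))
W=bot.camera("wrist"); cv2.imwrite("pics/w4.png",W["color"][:,:,::-1])
```

```text
(array([485.63314819, -58.40299225]), array([160.5, 175.4]), -4.3438568115234375)
over 0.6136444798024168 [0.03716611 0.36479334]
hit False [ 522.97662462 -101.23867446   23.26497491] [ 0.50944315  0.20425785 -0.8752759 ] 0.6136593796680907
done 40.1
```

View pics/w4.png

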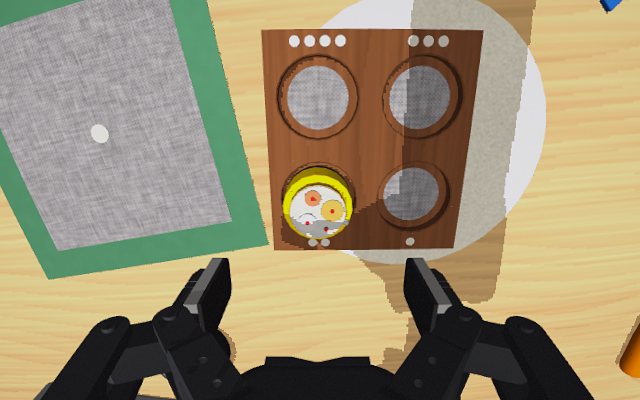

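Yellow is in well 2 at about (318,205), next to the two dots. The mat and the empty wells are clear. Next is green, after a fresh check of its position.

Run:
```python
from h import *
W=bot.camera("wrist"); print("yellow mask",blobs(mask(W,(20,150,60),(36,255,255)),100)[:2], "expect base-top centre", proj(W,[[523.2,-101.2,42],[523.2,-101.2,32],[523.2,-101.2,50]]))
T=bot.camera("top")
q=mask(T,(45,80,40),(88,255,255)); k=np.zeros_like(q); cv2.circle(k,(219,226),35,255,-1); q=cv2.morphologyEx(q&k,cv2.MORPH_CLOSE,np.ones((5,5)))
e=cv2.fitEllipse(cv2.convexHull(max(cv2.findContours(q,0,1)[0],key=cv2.contourArea))[:,0]); print("green px",e)
if np.hypot(e[0][0]-219.2,e[0][1]-226.4)<1:
    pick([426.2,274.9],Rd(np.radians(85)))
    T=bot.camera("top"); r=tray(T,proj(T,[[487,-58,20]])[0]); print(r[:3])
    if np.linalg.norm(r[0]-[485.6,-58.4])<2: place(np.array([485.9,-58.3]),-4.4,(-40,40))
W=bot.camera("wrist"); cv2.imwrite("pics/w5.png",W["color"][:,:,::-1])
```

```text
yellow mask [(1525, [316.3, 191.5], [282, 167, 71, 73]), (327, [331.7, 210.4], [321, 201, 22, 20])] expect base-top centre [[316.77274362 208.48319693]
 [316.78436016 203.93524065]
 [316.76276507 212.39199188]]
green px ((219.2053680419922, 226.35520935058594), (19.787612915039062, 20.84575653076172), 106.2874984741211)
grip 0.6127257987113556 46.10206067562103 [426.514735   274.98256858  12.59427882]
lift 0.6135421587480223 47.193671464920044 44.6917
(array([485.69577026, -58.40774536]), array([160.5, 175.3]), -4.3438568115234375)
over 0.6150376090644168 [0.01762084 0.41702177]
hit False [449.24077609 -15.39968804  23.20770414] [ 0.36633911 -0.6645647  -1.31208335] 0.6134058606583656
done 50.2667
```

View pics/w5.png

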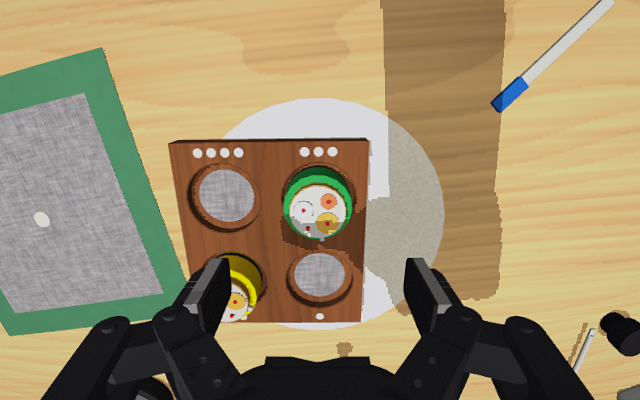

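Green is in well 3 at about (318,205), and yellow is still in well 2. I'll grip the rim at empty well 4 and slide the tray back onto the disc.

```bash
cat >> h.py <<'E'
def slide(tc,yaw,goal):
    g=tc+rot(yaw)@np.array([-79.5,-40.]); R=Rd(np.radians(yaw))
    bot.goto([*g,120],R); bot.movel([*g,13],max_speed=80,contact_N=12); print("z",bot.get_state()["tool_pos"][2]); bot.close(60)
    s=bot.get_state(); print("rim",s["grip_width"],s["finger_force"],s["wrist_force"])
    if not .1<s["grip_width"]<.3: print("BAD"); return
    p=s["tool_pos"]; bot.movel(p+[*(np.array(goal)-tc),0],max_speed=70); bot.hold(.2)
    print("slid",bot.get_state()["grip_width"]); bot.ungrasp(); p=bot.get_state()["tool_pos"]; bot.movel(p+[0,0,180])
    print(bot.get_state()["clock"])
E
python3 - <<'E'
from h import *
slide(np.array([485.9,-58.3]),-4.4,AIM)
T=bot.camera("top"); print(tray(T,proj(T,[[487,-18,20]])[0]))
cv2.imwrite("pics/t3.png",cv2.resize(T["color"][40:280,180:500,::-1],None,fx=2.4,fy=2.4))
E
```

```text
z 13.3982110865449
rim 0.17388957197436788 54.749627178534865 [-3.92192728  0.57031927 10.9986461 ]
slid 0.1726177538070426
56.5833
(array([488.77966309,  -1.24088287]), array([123. , 175.5]), -5.96337890625, array([324.3801318 , 206.14211864]), array([ 297,  171,   55,   69, 1665], dtype=int32))
```

View pics/t3.png

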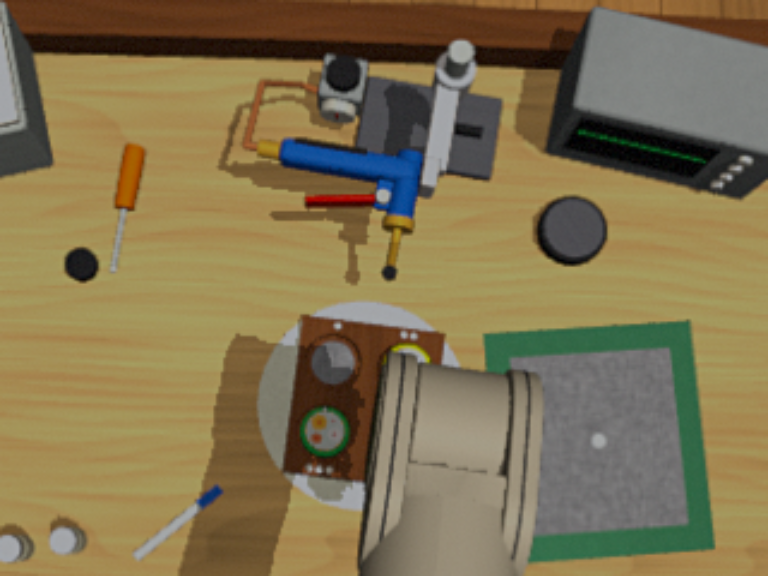

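The tray is back on the disc with its left edge at the same pixels as before, and the arm hides its right part. I'll approach the trigger, recheck the tray, and give the puff at x=165 with a force guard.

Run:
```python
from h import *
bot.close(30); R=Rd(YAW+np.pi/2)
p=bot.get_state()["tool_pos"]; bot.movel([*p[:2],260]); bot.goto(st(135,80,250),R)
T=bot.camera("top"); r=tray(T,proj(T,[[487,-18,20]])[0]); print(r[:3]); np.save("tray.npy",[*r[0],r[2]])
cv2.imwrite("pics/t4.png",cv2.resize(T["color"][40:280,180:500,::-1],None,fx=2.4,fy=2.4))
if np.linalg.norm(r[0]-[486.7,-18.6])<10:
    bot.movel(st(135,80,146),max_speed=80); bot.movel(st(153,80,146),max_speed=40); bot.hold(.2); f0=force()
    for x in(157,159,161,163,164.5):
        bot.movel(st(x,80,146),max_speed=30); bot.hold(.08); s=bot.get_state(); d=(force()-f0)[:2]@u
        print(x,round((s["tool_pos"][:2]-AIM)@u,1),round(d,1))
        if d<-5: break
    bot.hold(1.0); print((force()-f0)[:2]@u)
    bot.movel(st(135,80,146),max_speed=80); bot.movel(st(120,80,260)); print(bot.get_state()["clock"])
```

```text
(array([487.99725342, -16.21551514]), array([152. , 175.5]), -5.317604064941406)
157 157.1 0.5
159 158.8 -1.0
161 161.0 -1.6
163 163.0 -2.2
164.5 164.5 -2.2
-2.4535725194108613
66.1
```

The force curve repeats (-2.4 N at 164.5, well below the 8 N step). Now I'll slide the tray home.

Run:
```python
from h import *
bot.ungrasp()
bot.goto([440,150,270],Rd(np.radians(0))); T=bot.camera("top"); r=tray(T,proj(T,[[487,-18,20]])[0]); print(r[:3])
if abs(r[0][0]-487.2)<3 and abs(r[0][1]+18)<5:
    slide(np.array([487.1,-18.6]),-4.5,(453.8,-285.))
    p=bot.get_state()["tool_pos"]; bot.goto([440,60,300],Rd(np.radians(0))); bot.hold(.3)
T=bot.camera("top"); S=bot.camera("side")
print(tray(T,proj(T,[[454,-285,20]])[0])[:3],bot.get_state()["wrist_force"],bot.get_state()["clock"])
z=lambda c,x,y,w,h:cv2.resize(c["color"][y:y+h,x:x+w,::-1],(400,400),interpolation=cv2.INTER_CUBIC)
cv2.imwrite("pics/end.png",np.hstack([z(T,375,160,120,120),z(S,320,110,130,130)]))
```

```text
(array([487.7651062 , -18.60501099]), array([160.4, 174.7]), -5.6396026611328125)
z 13.39370865925224
rim 0.17498883266693155 55.03741937689483 [-2.98479471  0.05726684  9.79260681]
slid 0.17629103917782638
77.5583
(array([ 454.04968262, -281.59204102]), array([162.9, 175.1]), -4.929710388183594) [ 0.15080591 -0.54550522 -0.43831622] 79.4417
```

View pics/end.png

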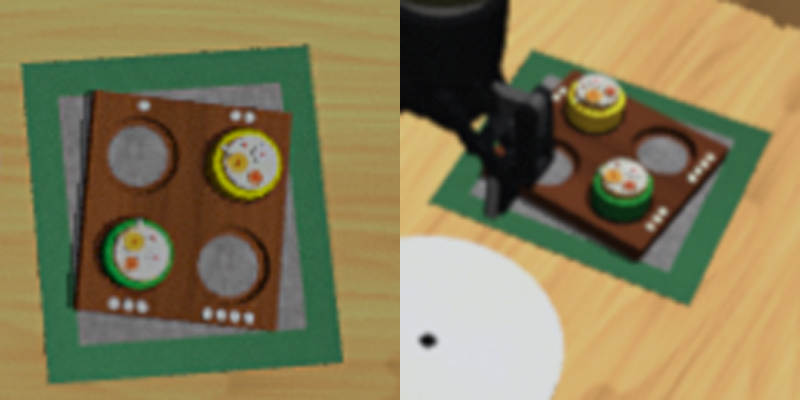

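The tray lies in the middle of its mat, with yellow seated in well 2 (crop 248,163) and green in well 3 (138,253). Both stand upright, and the arm is clear and touching nothing.

```bash
python3 -c "
from cell import bot
print(bot.hand_in(), bot.get_state()['clock'])"
```

```text
the job is handed in; nothing more can be done
the job is handed in; nothing more can be done
```

The job is handed in, with no verdict shown: tray blown empty, yellow seated in well two and green in well three (no red or blue was there), gentle puff given, and tray slid back to the middle of its mat with the trigger free; it was knocked about 39 mm mid-run, so I loaded it there and slid it back onto the disc before the puff.

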